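# Open the wine-case clamp

## Task

Open the bench clamp fully for the next wine case: press down the release plate on top of its sliding jaw and, keeping it pressed, push the jaw back along the bar, away from the fixed jaw, until it is against the end stop, then let go and move clear. Do it with the fingertips only; pick nothing up, and leave the case, the bottle, the jar and the mallet where they are.

Things in the scene. Friction and masses are not known exactly. Their poses are not given: they have to be found in the camera images.
- clamp: Bar clamp fixed to the bench: plywood base 460 x 130 x 18 mm, flat steel bar 24 mm wide (top at 57 mm), wooden fixed jaw at one end (top at 100 mm), dark steel end stop 60 mm wide at the other (top at 80 mm). Heights are above the bench. Origin: centre of the base's underside. Its x axis runs along the bar from the end stop to the fixed jaw, z is up. Place and yaw vary.
- jaw (a joint): Sliding jaw's place on the bar, m: 0 = fully back at the end stop, growing towards the fixed jaw (clamp +x), at most 0.2. Dark steel sleeve 90 mm long, 56 wide, top at 78 mm, with a wooden face plate 110 mm wide towards the fixed jaw. Slides stiffly (3 N). A ratchet with 10 mm teeth stops it going back (up to 10 mm of play) unless the release is pressed; forward it clicks along freely.
- release (a joint): How far the release plate is pressed down, in m: 0 = up, 0.010 = bottomed; on a tooth it may rest up to 0.004 down. The ratchet is free from about 0.006 on. A spring pushes it up: 3 N to start it, 6 N at the bottom; it springs up and locks as soon as it is let go. It can be kept pressed anywhere along the bar.
- release_top (a point): Centre of the top of the release plate, a bright steel plate 56 mm (along the bar) x 50 mm, 94 mm above the bench when up, ribbed, on top of the sliding jaw; the point moves with the jaw and with the plate.
- thumb_rest (a point): Middle of the pushed face of the thumb rest: a dark steel upstand on the jaw, 12 mm thick, 56 mm wide, top 126 mm above the bench, on the end-stop side of the release plate. The face looks to clamp +x, 35 mm from the plate's centre; a fingertip that presses the plate can push the jaw back against it. The point is 110 mm above the bench.
- case: Bystander: closed wooden wine case 346 x 116 x 98 mm, loose, beside the clamp on the side away from the robot. Origin: centre of its underside, x along its length.
- bottle: Bystander: standing half-size wine bottle, 60 mm diameter, 240 mm high, loose, beyond one end of the clamp. Origin: centre of its underside.
- jar: Bystander: lidded glass jar, 84 mm diameter, 120 mm high, loose, beyond the other end of the clamp. Origin: centre of its underside.
- mallet: Bystander: mallet 260 mm long with wooden handle and black rubber head, lying on the bench between robot and clamp. Origin: on its underside, x along the handle towards the head.

How it is judged:
By the outcome, as a careful person would: the job done as asked, in the order asked, and still so for the second after the job is handed in, with the robot touching nothing.
It also fails if it takes over 35 s, if anything falls off the work surface, if the arm or the gripper's body presses on something with over 40 N, if the wrist force passes 120 N, or if a joint passes its speed limit or range.

## Robot

A 6-joint arm with a two-finger parallel gripper is mounted at the origin on the work surface. World frame = base frame: x ahead of the robot, y to its left, z up, the work surface at z = 0. Lengths are in m, angles in rad, forces in N, time in s.
With the tool pointing down it reaches from about 0.325 to 0.925 m from the base axis. Payload 3.1 kg.
Tool frame: the origin (TCP) lies at the very end of the fingers, on their centre line; the grasp point (between the pads) lies 19 mm behind it (r.grasp_offset is the distance from the TCP to the grasp point, in m); z points along the fingers, y is the direction in which the jaws open and shut (so a half turn about z gives the same grasp; the last joint's range is limited). The gripper opens to 85 mm and grips with 20 to 120 N. Pads are 22 mm wide; open, the fingers measure 114 mm over their backs; the gripper's body (76 mm by 85 mm) begins 54 mm behind the grasp point. The pads swing forward as they close: fully open they stand 13 mm farther back than shut.
Start: joints at [1.234, 0.217, 1.613, -0, 1.311, -0.112], TCP at [0.139, 0.609, 0.231] pointing down, gripper open.
Joint ranges: [-2.75, 2.75], [-0.78, 2.1], [0.31, 2.55], [-1.13, 4.27], [0.13, 2.63], [-2.58, 2.58]. Speed limits (rad/s): [2.79, 2.79, 3.14, 3.14, 3.14, 3.14].

## Interface

Orientations are given as a rotation vector (axis times angle).
In Python, from plant import r gives the robot as it stands.
- The arm moves only by the shell command python3 -m handwheel 'ROWS' [OPENING] [FORCE]. ROWS is JSON, a list of rows, each an object of numbers: "tx", "ty", "tz": the shift along the tool's x, y, z as a fraction of full scale; "ax", "ay", "az": the turn, a rotation vector about the tool's x, y, z as a fraction of full scale. A call has 1 to 5 rows; each row shifts and turns the pose as measured when the row begins, along the tool's axes as they then stand; what a row does not reach is not made up. Full scale, the value 1, is 4 cm for a shift and 60 degrees for a turn. A row lasts 1/8 s, in which the tool goes at most 62.5 mm and 10.7 degrees, less where a joint would pass 70% of its speed; a pose out of reach is approached as far as the arm can. A call with a number of a shift or a turn outside -1 to 1 is refused whole. A call with a gripper value outside its range is refused whole. OPENING is the opening, from -1 (shut) to 1 (fully open), so that 0 is half open, set as the call begins (- or left out, the last holds). The fingers move at their own pace and stop on an object; FORCE is the grip in N (left out, the last holds). Time passes only in rows, so rows that do not move let the fingers close. It gives the time, the measured TCP pose, the force and the opening at its end, in the units of the state.
- r.read_state(): the state, without advancing time (a new reading comes with each control period).
- r.snapshot(name): name is "scene" or "top" or "wrist"; returns a dict with "frame" (420x560x3 uint8, red, green, blue), "z_map" (420x560 float32, m along the optical axis (not along the pixel's ray), 0 where there is no reading), "intrinsics" (3x3 intrinsics, pixels), "world_from_camera" (4x4, takes a point from camera to world coordinates); the wrist camera has in their place "tool_from_camera" (4x4, takes a point from camera to tool coordinates, whose origin is the TCP and whose axes are the flange's). Camera axes: x right, y down, z forward; pixel columns grow to the right and rows downward; lengths in m; the calibration is good to about 2 mm. A picture is of the moment at which its call begins: read the wrist's pose just before it.
- r.finish_job(): hands the job in, once; it reports no verdict.
The state is a dict: "time": time; "q": joint angles; "dq": joint speeds; "tau": joint torques, N m; "ee_pos": TCP position; "tcp_rot": TCP orientation; "contact_force": force on the tool from outside, world axes, zero at the start; "ft_torque": the same for the moment, N m; "finger_gap": finger opening in m.
Only numpy, scipy, OpenCV 4.12 (cv2) and the standard library are available. Lean on these libraries where they do the work, as an engineer would, in place of code of your own. Each camera call takes 0.05 s, during which the arm holds its last target.

## Working session

There is one attempt and no reset: what is moved stays moved. The work goes in short steps, Python scripts to look and compute and a shell command to move; the robot and the scene stay as the last step left them, time stands still between calls to the robot, and variables do not carry over. Pictures are saved under pics/ and viewed, and the job is handed in when it is done.

```bash
mkdir -p pics; ls; python3 - <<'E'
from plant import r
import cv2,numpy as np
s=r.read_state();print({k:np.round(v,3).tolist() for k,v in s.items()})
for n in("scene","top"):
    d=r.snapshot(n);cv2.imwrite(f"pics/{n}0.png",d["frame"][:,:,::-1]);np.savez(f"pics/{n}0.npz",**d)
    print(n,d["intrinsics"].round(1).tolist(),d["world_from_camera"].round(3).tolist())
E
```

```text
pics
{'time': 0.0, 'q': [1.234, 0.218, 1.615, 0.0, 1.311, -0.112], 'dq': [-0.0, 0.001, 0.0, -0.0, 0.001, 0.001], 'tau': [0.001, -39.683, -30.386, 0.0, 0.009, -0.0], 'ee_pos': [0.139, 0.608, 0.23], 'tcp_rot': [-0.352, -3.121, 0.004], 'contact_force': [-0.252, 0.465, 0.766], 'ft_torque': [0.051, 0.032, -0.052], 'finger_gap': 0.085}
scene [[401.4, 0.0, 282.3], [0.0, 401.4, 211.3], [0.0, 0.0, 1.0]] [[-0.036, 0.768, -0.639, 1.243], [0.999, 0.035, -0.014, 0.029], [0.012, -0.639, -0.769, 0.878], [0.0, 0.0, 0.0, 1.0]]
top [[419.0, 0.0, 276.6], [0.0, 419.0, 211.9], [0.0, 0.0, 1.0]] [[0.014, -0.99, 0.138, 0.433], [-1.0, -0.015, -0.004, 0.016], [0.006, -0.138, -0.99, 1.002], [0.0, 0.0, 0.0, 1.0]]
```

View pics/scene0.png

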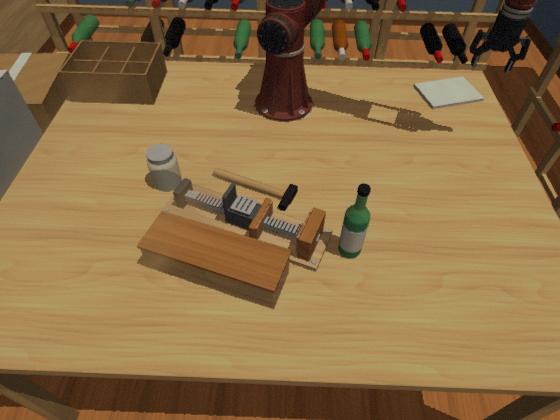

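View pics/top0.png

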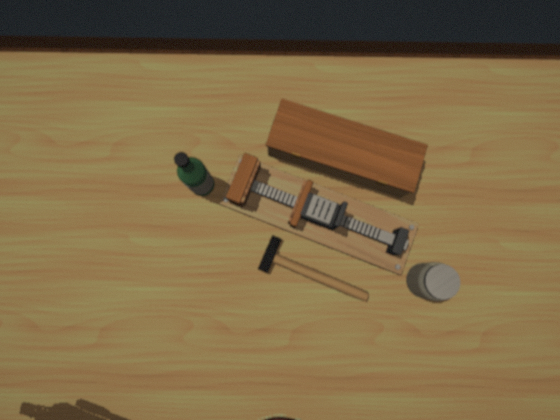

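The top view shows the fixed jaw at about (243,180), the plate at (322,208), the thumb rest at (340,215), the end stop at (398,240), the jar at (438,281), the bottle at (195,175) and the mallet at (270,255). The scene view agrees with this. Next I'll measure them.

```bash
cat > h.py <<'E'
import numpy as np
def pts(d):
    K=d["intrinsics"];T=d["world_from_camera"];z=d["z_map"]
    v,u=np.mgrid[:z.shape[0],:z.shape[1]]
    P=np.stack([(u-K[0,2])/K[0,0]*z,(v-K[1,2])/K[1,1]*z,z],-1)@T[:3,:3].T+T[:3,3]
    P[z==0]=np.nan
    return P
def ray(d,u,v,h):
    K=d["intrinsics"];T=d["world_from_camera"]
    a=T[:3,:3]@np.array([(u-K[0,2])/K[0,0],(v-K[1,2])/K[1,1],1]);c=T[:3,3]
    return c+a*(h-c[2])/a[2]
E
python3 - <<'E'
import numpy as np,cv2
from h import *
for n,(a,b,c,d_) in {"top":(220,145,420,285),"scene":(140,130,340,280)}.items():
    d=np.load(f"pics/{n}0.npz");P=pts(d)
    im=d["frame"][b:d_,a:c,::-1]
    cv2.imwrite(f"pics/{n}0c.png",cv2.resize(im,None,fx=4,fy=4,interpolation=cv2.INTER_CUBIC))
    if n=="top":
        for u,v in [(322,208),(315,208),(328,210),(341,214),(243,175),(398,240),(300,200),(400,170),(438,281),(183,160),(270,255),(320,277),(280,280)]:
            print(u,v,P[v,u].round(4), d["frame"][v,u])
E
```

```text
322 208 [ 0.5697 -0.0876  0.0909] [101  96  88]
315 208 [ 0.569  -0.0719  0.0938] [100  96  88]
328 210 [ 0.5655 -0.1008  0.0906] [85 82 75]
341 214 [ 0.552  -0.1235  0.1274] [63 60 58]
243 175 [0.6388 0.0871 0.1018] [133  87  52]
398 240 [ 0.5023 -0.2559  0.082 ] [61 60 56]
300 200 [ 0.5884 -0.0396  0.0818] [132  87  52]
400 170 [ 0.6563 -0.2597  0.0978] [135  87  50]
438 281 [ 0.4151 -0.3259  0.12  ] [131 125 113]
183 160 [0.6337 0.1886 0.2412] [45 42 41]
270 255 [0.4674 0.0258 0.0273] [30 27 28]
320 277 [ 0.4187 -0.09    0.0277] [152 120  78]
280 280 [4.1e-01 1.5e-03 1.0e-04] [149 117  75]
```

View pics/top0c.png

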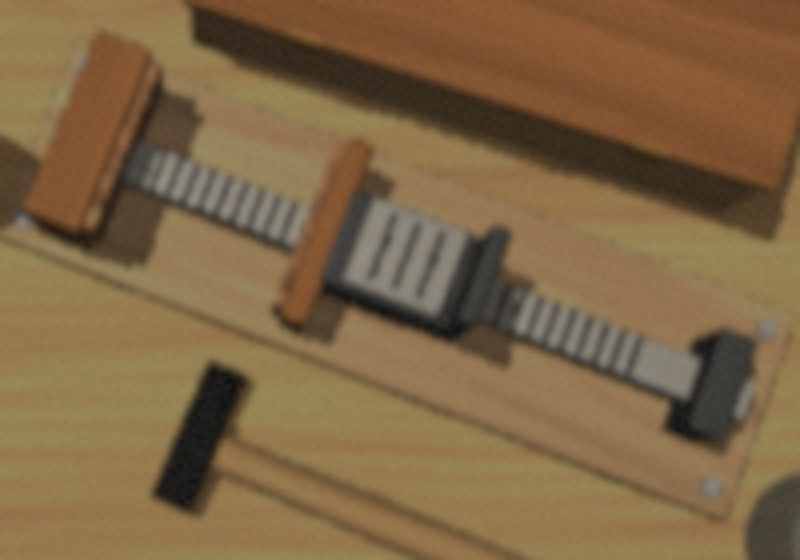

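View pics/scene0c.png

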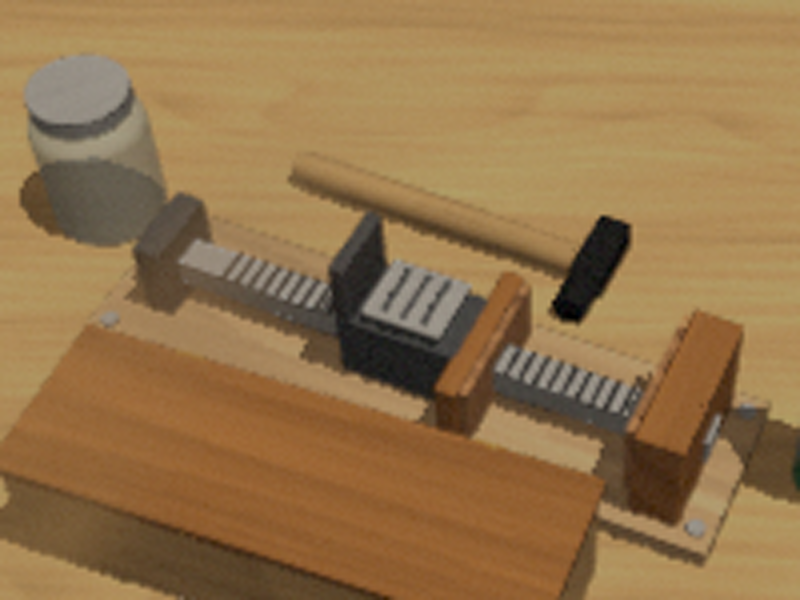

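```bash
cat > m.py <<'E'
import numpy as np,cv2
from h import *
def cen(d,box,lo,hi,h,cond):
    u0,v0,u1,v1=box;P=pts(d);f=d["frame"].astype(int)
    m=np.zeros(P.shape[:2],bool);m[v0:v1,u0:u1]=True
    m&=(P[...,2]>lo)&(P[...,2]<hi)&cond(f)
    m=cv2.morphologyEx(m.astype(np.uint8),cv2.MORPH_OPEN,np.ones((2,2)))
    c=max(cv2.findContours(m,0,2)[0],key=cv2.contourArea)
    W=np.array([ray(d,*p,h)[:2] for p in c[:,0].astype(float)])*1000
    (r,s,a)=cv2.minAreaRect(W.astype(np.float32))
    return np.round(r,1),np.round(s,1),round(a,1)
E
python3 - <<'E'
from m import *
t=dict(np.load("pics/top0.npz"));s=dict(np.load("pics/scene0.npz"))
br=lambda f:f[...,0]-f[...,2]>45
gr=lambda f:(abs(f[...,0]-f[...,2])<22)
lt=lambda f:gr(f)&(f[...,0]>75)
print("top")
print("plate",cen(t,(295,180,350,230),.084,.105,.092,gr))
print("plate lt",cen(t,(295,180,350,230),.084,.105,.092,lt))
print("rest",cen(t,(325,190,360,235),.115,.14,.126,gr))
print("fixed",cen(t,(220,140,270,220),.09,.115,.1,br))
print("stop",cen(t,(380,215,420,260),.07,.095,.08,gr))
print("case",cen(t,(250,90,440,210),.09,.115,.098,br))
print("scene")
print("plate",cen(s,(210,180,275,230),.084,.105,.092,gr))
print("rest",cen(s,(210,170,250,230),.11,.14,.126,gr))
print("fixed",cen(s,(290,190,330,260),.09,.115,.1,br))
print("stop",cen(s,(165,170,200,220),.07,.095,.08,gr))
from plant import r
from scipy.spatial.transform import Rotation as R
print(R.from_rotvec(r.read_state()["tcp_rot"]).as_matrix().round(3))
E
```

```text
top
plate (array([566.2, -87.2]), array([55.7, 48.9]), 68.7)
plate lt (array([566.2, -87.2]), array([55.7, 48.9]), 68.7)
rest (array([ 550.1, -124.3]), array([12.3, 52.9]), 69.4)
fixed (array([631.5,  84.8]), array([ 40.7, 110.1]), 69.3)
stop (array([ 498.8, -261.8]), array([23.4, 57.8]), 70.2)
case (array([ 710.5, -143. ]), array([345.2, 118. ]), 72.6)
scene
plate (array([576. , -81.7]), array([56. , 49.9]), 69.0)
rest (array([ 565.4, -118.5]), array([17. , 61.4]), 68.5)
fixed (array([641.7,  90.2]), array([ 39.9, 114.2]), 68.8)
stop (array([ 513.1, -267.8]), array([4.1, 2.7]), 11.4)
[[-0.975  0.223 -0.001]
 [ 0.223  0.975 -0.002]
 [ 0.    -0.002 -1.   ]]
```

The top view's sizes and angles all match the given dimensions, with the clamp's +x at 69°. The scene view is offset from it by about 10 mm, so I'll settle that with the wrist camera from above. First move: shut the fingers, turn +8.1° so tool y lies along the bar, and travel across.

```bash
python3 -m handwheel '[{"az":0.135,"tz":-0.5},{"tx":-1,"ty":-0.79},{"tx":-1,"ty":-0.79},{"tx":-1,"ty":-0.79},{"tx":-1,"ty":-0.79}]' -1
```

```text
schema error: expected keys tx, ty, tz, ax, ay, az
```

```bash
python3 -m handwheel '[{"tx":0,"ty":0,"tz":-0.5,"ax":0,"ay":0,"az":0.135},{"tx":-1,"ty":-0.79,"tz":0,"ax":0,"ay":0,"az":0},{"tx":-1,"ty":-0.79,"tz":0,"ax":0,"ay":0,"az":0},{"tx":-1,"ty":-0.79,"tz":0,"ax":0,"ay":0,"az":0},{"tx":-1,"ty":-0.79,"tz":0,"ax":0,"ay":0,"az":0}]' -1
```

```text
time: 0.72
ee_pos: [0.2429, 0.4291, 0.2477]
tcp_rot: [-0.569, -3.089, 0.011]
contact_force: [0.5, -0.8, 0.6]
finger_gap: 0.0002
```

```bash
python3 -m handwheel '[{"tx":-1,"ty":-0.79,"tz":0,"ax":0,"ay":0,"az":0},{"tx":-1,"ty":-0.79,"tz":0,"ax":0,"ay":0,"az":0},{"tx":-1,"ty":-0.79,"tz":0,"ax":0,"ay":0,"az":0},{"tx":-1,"ty":-0.79,"tz":0,"ax":0,"ay":0,"az":0},{"tx":-1,"ty":-0.79,"tz":0,"ax":0,"ay":0,"az":0}]'
python3 -m handwheel '[{"tx":-1,"ty":-0.79,"tz":0,"ax":0,"ay":0,"az":0},{"tx":-1,"ty":-0.79,"tz":0,"ax":0,"ay":0,"az":0},{"tx":-1,"ty":-0.79,"tz":0,"ax":0,"ay":0,"az":0},{"tx":-1,"ty":-0.79,"tz":0,"ax":0,"ay":0,"az":0},{"tx":-1,"ty":-0.79,"tz":0,"ax":0,"ay":0,"az":0}]'
```

```text
time: 1.35
ee_pos: [0.3751, 0.2019, 0.247]
tcp_rot: [-0.566, -3.089, 0.013]
contact_force: [0.6, 0.2, 0.0]
finger_gap: -0.0002
time: 1.98
ee_pos: [0.5075, -0.0248, 0.2465]
tcp_rot: [-0.568, -3.087, 0.011]
contact_force: [1.2, 1.6, 0.2]
finger_gap: 0.0001
```

```bash
python3 -m handwheel '[{"tx":-0.95,"ty":-0.65,"tz":0,"ax":0,"ay":0,"az":0},{"tx":-0.95,"ty":-0.65,"tz":0,"ax":0,"ay":0,"az":0},{"tx":0,"ty":0,"tz":0,"ax":0,"ay":0,"az":0}]'
python3 - <<'E'
from m import *
from plant import r
from scipy.spatial.transform import Rotation as R
s=r.read_state();d=r.snapshot("wrist");
T=np.eye(4);T[:3,:3]=R.from_rotvec(s["tcp_rot"]).as_matrix();T[:3,3]=s["ee_pos"]
d["world_from_camera"]=T@d["tool_from_camera"]
np.savez("pics/w1.npz",**d);cv2.imwrite("pics/w1.png",d["frame"][:,:,::-1])
t=r.snapshot("top");cv2.imwrite("pics/top1.png",t["frame"][:,:,::-1])
print(d["tool_from_camera"].round(3),s["ee_pos"],s["tcp_rot"])
E
```

```text
time: 2.35
ee_pos: [0.5614, -0.1063, 0.2448]
tcp_rot: [-0.575, -3.083, 0.011]
contact_force: [-0.7, -0.2, -1.0]
finger_gap: -0.0001
[[ 0.001 -0.953 -0.304  0.078]
 [ 1.     0.001 -0.     0.   ]
 [ 0.    -0.304  0.953 -0.141]
 [ 0.     0.     0.     1.   ]] [ 0.56137546 -0.1063179   0.24482177] [-0.575265   -3.08327036  0.01100173]
```

View pics/w1.png

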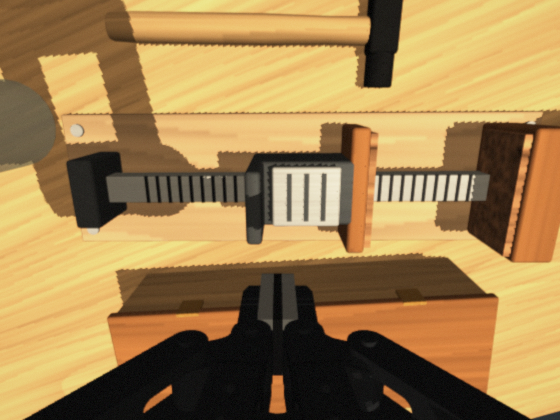

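View pics/top1.png

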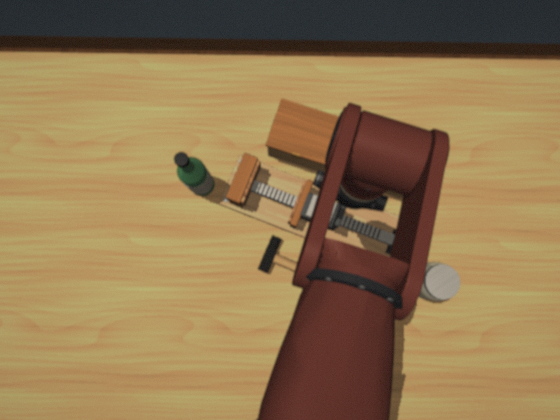

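The wrist view shows the plate at (305,195), the thumb rest at (255,205), the end stop at (95,190) and the shut fingertips at (278,280). The bar runs horizontally, so tool y is aligned with it. I'll measure in this view.

```bash
python3 - <<'E'
from m import *
d=dict(np.load("pics/w1.npz"))
gr=lambda f:(abs(f[...,0]-f[...,2])<40); al=lambda f:f[...,0]>=0
wh=lambda f:(f[...,0]>120)
P=pts(d)
for u,v in [(297,195),(255,165),(255,220),(95,190),(358,180),(200,80),(200,330)]: print(u,v,P[v,u].round(4))
print("plate",cen(d,(265,160,348,232),.08,.106,.092,al))
print("platew",cen(d,(265,160,348,232),.08,.106,.092,wh))
print("rest",cen(d,(240,140,280,250),.112,.14,.126,al))
print("stop",cen(d,(60,140,130,240),.07,.095,.08,gr))
E
```

```text
297 195 [ 0.5614 -0.0901  0.0888]
255 165 [ 0.526  -0.1125  0.092 ]
255 220 [ 0.5593 -0.1238  0.1246]
95 190 [ 0.4989 -0.2498  0.0757]
358 180 [ 0.5706 -0.0385  0.0765]
200 80 [ 0.4417 -0.1425 -0.0013]
200 330 [ 0.6445 -0.2134  0.0974]
plate (array([566. , -83.5]), array([55. , 49.1]), 69.1)
platew (array([566. , -83.4]), array([54.8, 49.1]), 69.1)
rest (array([ 551.2, -120.9]), array([12.2, 55.5]), 69.4)
stop (array([ 500.8, -256.3]), array([24.7, 59.1]), 69.6)
```

The wrist and top views agree to about 3 mm: plate (566,-84), rest 40 mm behind it, stop (500,-258). I'll aim 15 mm from the plate's centre towards the rest and descend to about z = 0.11.

```bash
python3 -m handwheel '[{"tx":0.1,"ty":0.2,"tz":0,"ax":0,"ay":0,"az":0},{"tx":0,"ty":0,"tz":1,"ax":0,"ay":0,"az":0},{"tx":0,"ty":0,"tz":1,"ax":0,"ay":0,"az":0},{"tx":0,"ty":0,"tz":1,"ax":0,"ay":0,"az":0},{"tx":0,"ty":0,"tz":0,"ax":0,"ay":0,"az":0}]'
python3 - <<'E'
from m import *
from plant import r
d=r.snapshot("wrist");cv2.imwrite("pics/w2.png",d["frame"][:,:,::-1]);print(r.read_state()["q"].round(2),d["intrinsics"][0,0])
d=r.snapshot("scene");cv2.imwrite("pics/s2.png",cv2.resize(d["frame"][130:280,140:340,::-1],None,fx=4,fy=4,interpolation=cv2.INTER_CUBIC))
E
```

```text
time: 3.08
ee_pos: [0.556, -0.0864, 0.1239]
tcp_rot: [-0.559, -3.087, 0.006]
contact_force: [0.6, 0.2, 0.1]
finger_gap: -0.0002
[-0.28  0.2   1.84 -0.    1.1  -1.49] 374.0265871362598
```

View pics/w2.png

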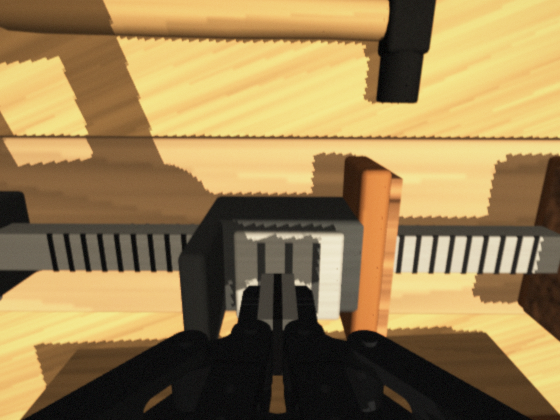

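View pics/s2.png

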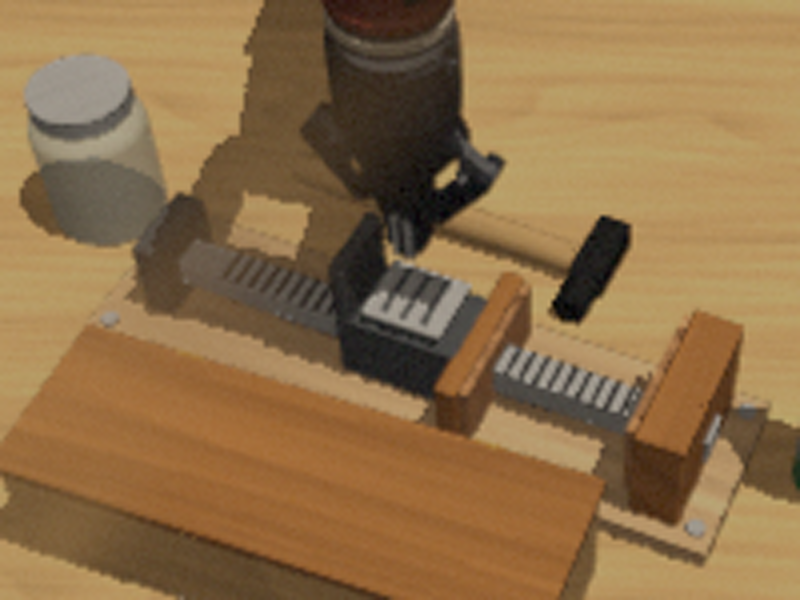

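In the wrist view the fingertips at (278,275) are over the plate, ahead of the thumb rest at (205,270). The measured TCP is about 8 mm off across the bar and needs about 9 mm more towards the rest. I'll correct both.

```bash
python3 -m handwheel '[{"tx":-0.2,"ty":-0.22,"tz":0.2,"ax":0,"ay":0,"az":0},{"tx":0,"ty":0,"tz":0,"ax":0,"ay":0,"az":0}]'
```

```text
time: 3.42
ee_pos: [0.5678, -0.1, 0.1247]
tcp_rot: [0.557, 3.079, -0.009]
contact_force: [-0.6, -0.1, -0.2]
finger_gap: -0.0003
```

```bash
python3 -m handwheel '[{"tx":0,"ty":0,"tz":0,"ax":0,"ay":0,"az":0}]'; python3 -m handwheel '[{"tx":0,"ty":0,"tz":0.2,"ax":0,"ay":0,"az":0}]'; python3 -m handwheel '[{"tx":0.1,"ty":0,"tz":0,"ax":0,"ay":0,"az":0}]'
```

```text
time: 3.55
ee_pos: [0.5688, -0.1006, 0.126]
tcp_rot: [0.557, 3.077, -0.009]
contact_force: [0.1, 0.2, -0.3]
finger_gap: -0.0001
time: 3.68
ee_pos: [0.5701, -0.1011, 0.1192]
tcp_rot: [0.557, 3.074, -0.01]
contact_force: [-0.7, 0.5, 1.2]
finger_gap: -0.0003
time: 3.8
ee_pos: [0.5656, -0.0996, 0.1182]
tcp_rot: [0.558, 3.075, -0.01]
contact_force: [-0.6, 0.1, 0.7]
finger_gap: 0.0001
```

```bash
python3 -m handwheel '[{"tx":0.15,"ty":0,"tz":0.5,"ax":0,"ay":0,"az":0}]'; python3 -m handwheel '[{"tx":0.03,"ty":0,"tz":0.25,"ax":0,"ay":0,"az":0}]';python3 -m handwheel '[{"tx":0.03,"ty":0,"tz":0.25,"ax":0,"ay":0,"az":0}]'
```

```text
time: 3.92
ee_pos: [0.562, -0.0981, 0.0997]
tcp_rot: [0.557, 3.071, -0.01]
contact_force: [-0.2, -0.9, -0.8]
finger_gap: -0.0004
time: 4.05
ee_pos: [0.5591, -0.0972, 0.0883]
tcp_rot: [0.557, 3.075, -0.009]
contact_force: [-3.4, 0.5, 3.7]
finger_gap: -0.0002
time: 4.18
ee_pos: [0.5595, -0.0974, 0.0836]
tcp_rot: [0.557, 3.075, -0.011]
contact_force: [-20.4, 6.1, 62.4]
finger_gap: -0.0001
```

The plate bottomed at z = 0.0836. I'll ease the press and push back along the bar.

```bash
python3 -m handwheel '[{"tx":0,"ty":-0.2,"tz":0.1,"ax":0,"ay":0,"az":0}]';python3 -m handwheel '[{"tx":0,"ty":-0.3,"tz":0.1,"ax":0,"ay":0,"az":0}]'
```

```text
time: 4.3
ee_pos: [0.5572, -0.1035, 0.084]
tcp_rot: [0.557, 3.077, -0.007]
contact_force: [-10.5, 7.2, 20.6]
finger_gap: -0.0
time: 4.42
ee_pos: [0.5533, -0.1135, 0.0841]
tcp_rot: [0.557, 3.079, -0.004]
contact_force: [-9.0, 7.4, 20.3]
finger_gap: 0.0001
```

```bash
python3 -m handwheel '[{"tx":0,"ty":-0.3,"tz":0.1,"ax":0,"ay":0,"az":0},{"tx":0,"ty":-0.3,"tz":0.1,"ax":0,"ay":0,"az":0}]'
python3 - <<'E'
from m import *
from plant import r
d=r.snapshot("scene");cv2.imwrite("pics/s3.png",cv2.resize(d["frame"][130:280,140:340,::-1],None,fx=4,fy=4,interpolation=cv2.INTER_CUBIC))
d=r.snapshot("wrist");cv2.imwrite("pics/w3.png",d["frame"][:,:,::-1]);s=r.read_state();print(s["contact_force"],s["ee_pos"])
E
```

```text
time: 4.68
ee_pos: [0.5454, -0.1341, 0.0841]
tcp_rot: [0.558, 3.082, 0.002]
contact_force: [-10.2, 7.5, 22.2]
finger_gap: 0.0003
[-11.44828212   2.31517509  21.85226837] [ 0.54495507 -0.13557398  0.08402056]
```

View pics/s3.png

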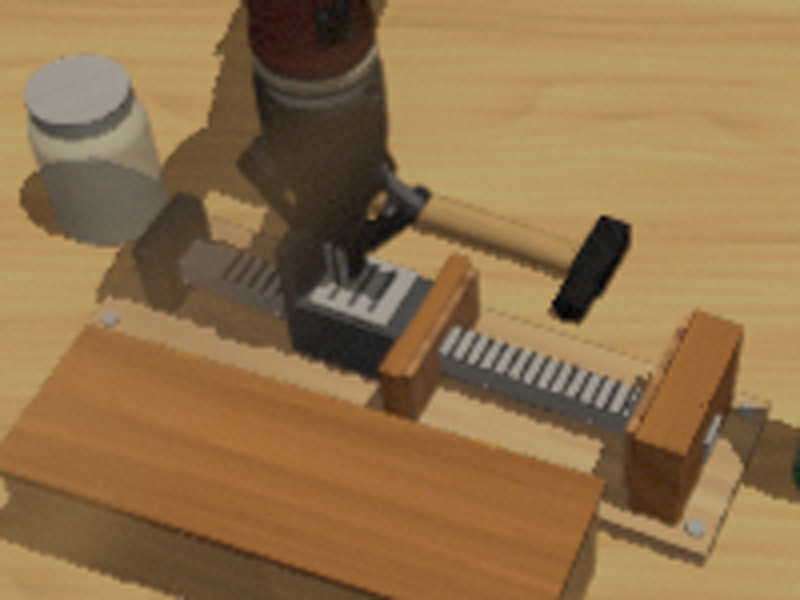

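View pics/w3.png

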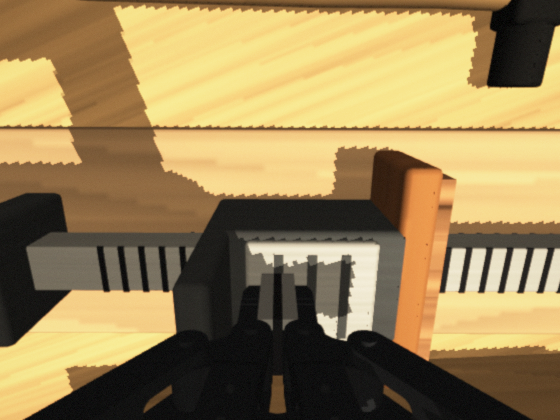

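The jaw is sliding back with the fingers on the pressed plate, and the thumb rest at (205,260) is close to the fingers. I'll continue.

```bash
python3 -m handwheel '[{"tx":0,"ty":-0.35,"tz":0.1,"ax":0,"ay":0,"az":0},{"tx":0,"ty":-0.35,"tz":0.1,"ax":0,"ay":0,"az":0},{"tx":0,"ty":-0.35,"tz":0.1,"ax":0,"ay":0,"az":0}]'; python3 -m handwheel '[{"tx":0,"ty":-0.3,"tz":0.1,"ax":0,"ay":0,"az":0},{"tx":0,"ty":-0.3,"tz":0.1,"ax":0,"ay":0,"az":0}]'
```

```text
time: 5.15
ee_pos: [0.5308, -0.1725, 0.084]
tcp_rot: [0.558, 3.088, 0.006]
contact_force: [-9.3, 7.3, 22.4]
finger_gap: -0.0003
time: 5.4
ee_pos: [0.5224, -0.1944, 0.084]
tcp_rot: [0.56, 3.091, 0.009]
contact_force: [-10.8, 7.9, 22.2]
finger_gap: 0.0003
```

```bash
python3 -m handwheel '[{"tx":0,"ty":-0.25,"tz":0.1,"ax":0,"ay":0,"az":0},{"tx":0,"ty":-0.25,"tz":0.1,"ax":0,"ay":0,"az":0}]'; python3 -m handwheel '[{"tx":0,"ty":-0.25,"tz":0.1,"ax":0,"ay":0,"az":0}]'; python3 -m handwheel '[{"tx":0,"ty":-0.25,"tz":0.1,"ax":0,"ay":0,"az":0}]'
```

```text
time: 5.65
ee_pos: [0.5153, -0.2129, 0.0841]
tcp_rot: [-0.561, -3.088, -0.012]
contact_force: [-10.8, 7.5, 22.3]
finger_gap: -0.0
time: 5.78
ee_pos: [0.5128, -0.2198, 0.0842]
tcp_rot: [-0.565, -3.087, -0.022]
contact_force: [0.6, 28.2, 25.2]
finger_gap: -0.0002
time: 5.9
ee_pos: [0.5129, -0.2196, 0.0845]
tcp_rot: [-0.575, -3.087, -0.056]
contact_force: [6.2, 45.6, 29.1]
finger_gap: -0.0
```

The motion stopped and the force along the bar rose, so the jaw has met the end stop. I'll ease to a lighter hold while still pressing, then look.

```bash
python3 -m handwheel '[{"tx":0,"ty":-0.12,"tz":0.1,"ax":0,"ay":0,"az":0}]'
python3 - <<'E'
from m import *
from plant import r
d=r.snapshot("scene");cv2.imwrite("pics/s4.png",cv2.resize(d["frame"][130:280,140:340,::-1],None,fx=4,fy=4,interpolation=cv2.INTER_CUBIC))
d=r.snapshot("wrist");cv2.imwrite("pics/w4.png",d["frame"][:,:,::-1]);s=r.read_state();print(s["contact_force"],s["ee_pos"])
E
```

```text
time: 6.02
ee_pos: [0.5135, -0.2183, 0.0849]
tcp_rot: [-0.576, -3.087, -0.073]
contact_force: [-5.7, 13.6, 23.2]
finger_gap: -0.0
[-4.34593528 21.66454299 24.22212378] [ 0.51341135 -0.21843936  0.08485535]
```

View pics/s4.png

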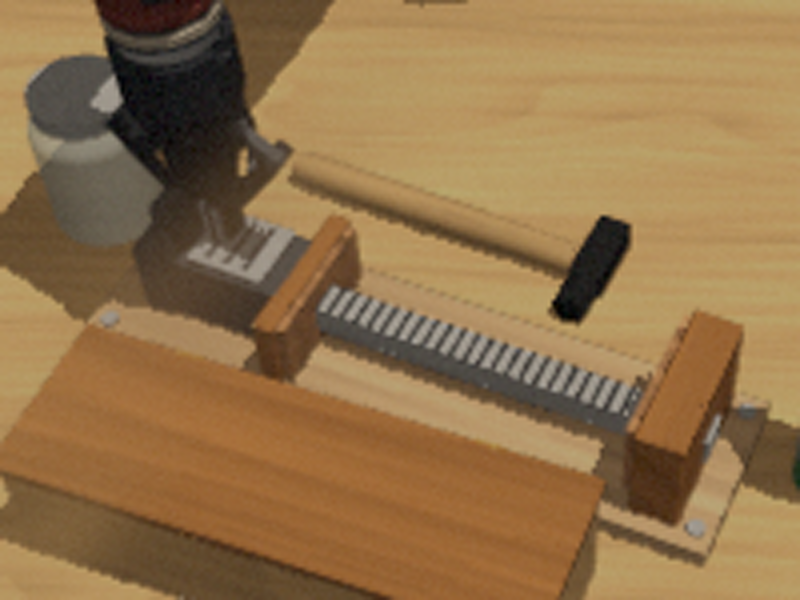

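View pics/w4.png

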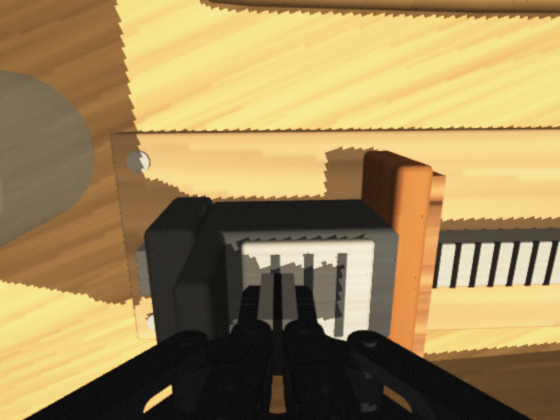

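In both views the jaw sits against the end stop: the thumb rest and the stop meet at about (190,205) in the wrist view. Before letting go, I'll check the tool tilt so that lifting can't drag the jaw forward.

```bash
python3 - <<'E'
from plant import r
import numpy as np
from scipy.spatial.transform import Rotation as R
M=R.from_rotvec(r.read_state()["tcp_rot"]).as_matrix();print(M.round(3)); print((M.T@[.358,.934,0]).round(3),(M.T@[0,0,1]).round(3))
E
```

```text
[[-0.932  0.361  0.008]
 [ 0.361  0.931  0.046]
 [ 0.009  0.046 -0.999]]
[0.003 0.999 0.046] [ 0.009  0.046 -0.999]
```

```bash
python3 -m handwheel '[{"tx":0,"ty":-0.02,"tz":-0.5,"ax":0,"ay":0,"az":0}]';  python3 -m handwheel '[{"tx":0,"ty":0,"tz":-0.8,"ax":0,"ay":0,"az":0},{"tx":0,"ty":0,"tz":-1,"ax":0,"ay":0,"az":0},{"tx":0,"ty":0,"tz":-1,"ax":0,"ay":0,"az":0},{"tx":0,"ty":0,"tz":-1,"ax":0,"ay":0,"az":0},{"tx":0,"ty":0,"tz":0,"ax":0,"ay":0,"az":0}]'
python3 - <<'E'
from m import *
from plant import r
from scipy.spatial.transform import Rotation as R
s=r.read_state();d=r.snapshot("wrist")
T=np.eye(4);T[:3,:3]=R.from_rotvec(s["tcp_rot"]).as_matrix();T[:3,3]=s["ee_pos"]
d["world_from_camera"]=T@d["tool_from_camera"]
cv2.imwrite("pics/w5.png",d["frame"][:,:,::-1]);np.savez("pics/w5.npz",**d)
t=r.snapshot("scene");cv2.imwrite("pics/s5.png",t["frame"][:,:,::-1]);np.savez("pics/s5.npz",**t)
E
```

```text
time: 6.25
ee_pos: [0.5133, -0.2184, 0.1051]
tcp_rot: [-0.575, -3.086, -0.075]
contact_force: [-0.3, -1.0, -0.1]
finger_gap: -0.0001
time: 6.88
ee_pos: [0.5148, -0.2265, 0.2645]
tcp_rot: [0.571, 3.081, 0.07]
contact_force: [1.0, -0.5, 0.3]
finger_gap: 0.0
```

View pics/w5.png

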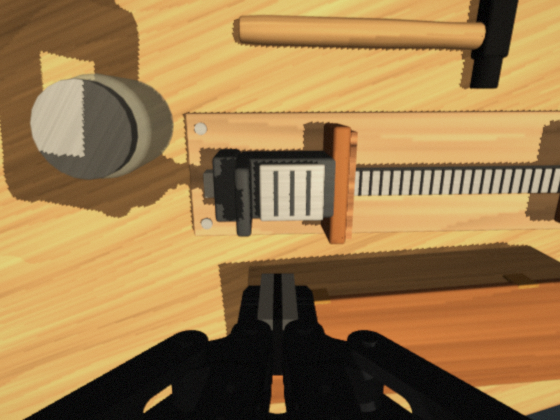

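View pics/s5.png

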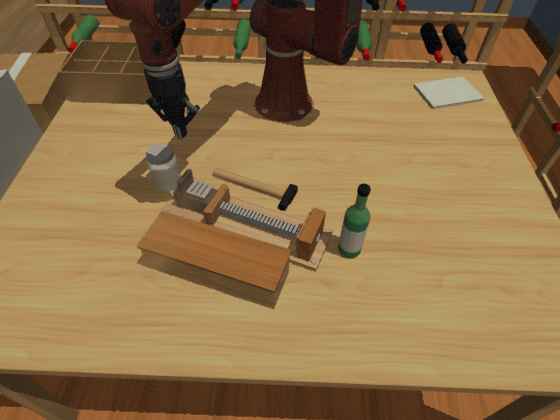

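The fingers are clear. The wrist view shows the rest at (243,190) touching the stop at (225,185), with the plate at (290,192). Now a numeric check of that gap and of the bystanders.

```bash
python3 - <<'E'
from m import *
d=dict(np.load("pics/w5.npz"));al=lambda f:f[...,0]>=0
P=pts(d);print("z plate",np.nanmedian(P[180:205,265:318,2]).round(4))
e=np.array([.358,.934])
p=cen(d,(250,155,332,225),.08,.106,.094,lambda f:f[...,0]>110);print("plate",p)
r_=cen(d,(225,140,262,245),.11,.14,.126,al);print("rest",r_)
s=cen(d,(195,140,240,230),.068,.095,.08,al);print("stop",s)
print("plate-rest",(p[0]-r_[0])@e,"plate-stop",(p[0]-s[0])@e)
a=np.load("pics/scene0.npz")["frame"].astype(int);b=np.load("pics/s5.npz")["frame"].astype(int)
D=abs(a-b).max(2)
for n,(u0,v0,u1,v1) in dict(case=(138,240,290,300),bottle=(340,183,372,260),mallet=(212,168,300,210),jar=(146,144,182,190)).items(): print(n,np.median(D[v0:v1,u0:u1]),(D[v0:v1,u0:u1]>40).mean().round(3))
E
```

```text
z plate 0.0926
plate (array([ 520.3, -205.9]), array([55.2, 49.9]), 69.2)
rest (array([ 505. , -243.4]), array([12.1, 56.7]), 69.3)
stop (array([ 499.6, -259.1]), array([23.3, 59.9]), 68.2)
plate-rest 40.50239999999999 plate-stop 57.099399999999996
case 5.0 0.0
bottle 5.0 0.0
mallet 6.0 0.176
jar 8.0 0.268
```

```bash
python3 - <<'E'
from m import *
a=np.load("pics/scene0.npz");b=np.load("pics/s5.npz")
D=abs(a["z_map"]-b["z_map"])
for n,(u0,v0,u1,v1) in dict(case=(138,240,290,300),bottle=(340,183,372,260),mallet=(212,168,300,185),jar=(146,144,176,190)).items(): print(n,np.percentile(D[v0:v1,u0:u1],[50,90,98]).round(4))
i=np.hstack([cv2.resize(x["frame"][130:230,140:310,::-1],None,fx=2.3,fy=4) for x in(a,b)]);cv2.imwrite("pics/cmp.png",i)
E
```

```text
case [0.0016 0.004  0.0062]
bottle [0.0018 0.0044 0.0066]
mallet [0.0022 0.0059 0.0096]
jar [0.0021 0.0052 0.0081]
```

View pics/cmp.png

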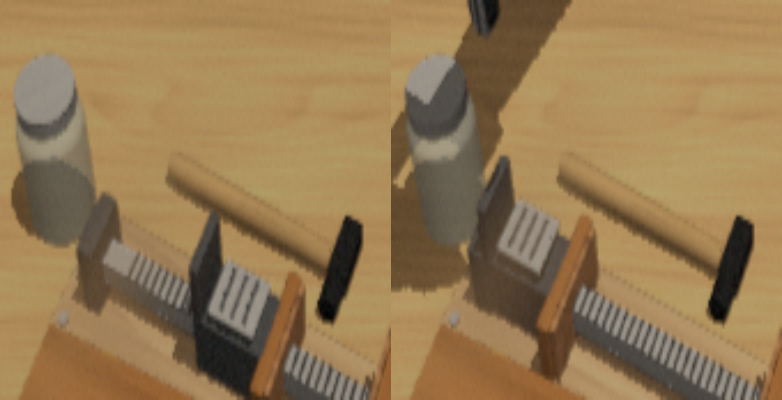

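The before and after views side by side show the jar and mallet in the same place, with only shadows changed, and the jaw at the stop. Handing in.

```bash
python3 -c "
from plant import r
print(r.read_state()['contact_force']);print(r.finish_job())"
```

```text
[ 0.00334307  0.41962729 -0.96234975]
the job is handed in; nothing more can be done
None
```

The clamp is fully open: the sliding jaw is back against the end stop, and the job is handed in. With the fingers shut, I pressed the release plate to its bottom. I kept it pressed with about 20 N and pushed the jaw back until the stop held it. Then I lifted straight up, clear of everything, at about 7 s on the robot's clock.

**Last checks**
- **Jaw:** the thumb rest and end stop centres are 16.6 mm apart, against about 18 mm expected when touching, so they are in contact within measuring error.
- **Release plate:** it reads 93 mm high, which means it has sprung back up.
- **Bystanders:** depth in the scene view around the case, bottle, jar and mallet is unchanged within noise. The colour comparison did differ around the mallet and jar. Side by side, the views show both in the same place, with moved shadows and the jaw's new position in the picture.
- **Contact:** the force on the tool was about zero at hand-in.

**Disagreements and force peaks**
- **Camera offset:** the scene camera placed the clamp about 10 mm away from where the top camera did. The wrist camera agreed with the top one to about 3 mm (6 mm at the end stop), so I used the wrist.
- **Force peaks:** the first press briefly reached about 65 N at the wrist, and the push against the stop about 55 N. Both are well under the 120 N limit.

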